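# Lay out a shaft and its parts in assembly order

## Task

Lay out this shaft and its parts in the order they go together. First roll the shaft over the bench, without lifting it, until its keyway faces straight up; then slide the round flange, without lifting it, to just beyond the shaft's keyway end, next slide the bearing ring, without lifting it, to just beyond the threaded end, and last set the bigger of the two nuts down flat just beyond the bearing ring. All four must end in one straight row along the shaft's axis with gaps of about 15 mm between neighbours, and the other things on the bench are to be left alone.

Things in the scene. Friction and masses are not known exactly. Their poses are not given: they have to be found in the camera images.
- shaft: Plain steel stepped shaft, 134 mm long. Origin on its axis at mid-length, 18 mm up. Own x: along the axis to the keyway end (to the robot's left, 19 to 33 degrees nearer the robot than straight across); own z: out of the keyway. Body 36 mm thick from x = -29 to +67 mm, then a 20 mm bearing seat to -51 and a 16 mm thread to -67. 0.6 kg; rolls in clicks of 15 degrees, rests where left.
- keyway (a point): Mouth of the keyway (slot 8 mm wide, 5 mm deep, x = +12 to +60 mm in the shaft's frame), at its mid-length on the shaft's surface. At the start it faces level towards the robot: a quarter turn brings it up, rolling the shaft about 28 mm away from the robot (pressed on from above, the shaft's top moves twice as far as its axis).
- flange_spot (a point): Point on the shaft's axis produced, 47 mm beyond the keyway end (114 mm from the shaft's origin), moving with the shaft: the flange's centre belongs below or above it (15 mm gap).
- bearing_spot (a point): Point on the shaft's axis produced, 34 mm beyond the threaded end (101 mm from the shaft's origin): the bearing ring's centre belongs there in plan (15 mm gap).
- nut_spot (a point): Point on the shaft's axis produced, 80 mm beyond the threaded end (147 mm from the shaft's origin): the big nut's centre belongs there in plan (15 mm gap to the bearing ring).
- flange: Dark round flange disc with a small hub on top, lying flat, 64 mm diameter, 21 mm high, 0.3 kg; origin at the centre of its underside. At the front left, left of the shaft. The bench top has an 8 mm seam between it and its place; it slides over that.
- bearing: Dark bearing ring with a waisted rim, lying flat, 38 mm diameter, 22 mm high, 0.18 kg; origin at the centre of its underside. To the right of the shaft, roughly beyond its threaded end.
- big_nut: Rusty M16 hexagon nut lying flat, 24 mm across flats, 27 mm across corners (corners along its own y), 12 mm high; origin at the centre of its underside. The two nuts lie at the front right, right of the cable, one nearer the robot than the other; which is which varies. The cable is fixed, up to 7 mm thick, and ends in front of the row's right end.
- small_nut: Smaller hexagon nut (M12, 19 mm across flats, 10 mm high), not part of the job: to be left alone.
- tin: Small open tin, 50 mm diameter, 45 mm high, at the front left: to be left alone.
- caliper: Steel caliper, 165 mm long, lying behind the work: to be left alone.
- pliers: Pliers, 163 mm long, lying at the back left: to be left alone.
- tape: Tape measure, 67 x 80 x 37 mm, near the front edge of the bench: to be left alone.
- bolt: Hexagon bolt, 58 mm long, lying near the front edge of the bench: to be left alone.

How it is judged:
By the outcome, as a careful person would: the job done as asked, in the order asked, and still so for the second after the job is handed in, with the robot touching nothing.
It also fails if it takes over 72 s, if anything falls off the work surface, if the arm or the gripper's body presses on something with over 40 N, if the wrist force passes 120 N, or if a joint passes its speed limit or range.

## Robot

A 6-joint arm with a two-finger parallel gripper is mounted at the origin on a cart in front of the work surface, level with it; the furniture and walls round the work are solid. World frame = base frame: x ahead of the robot, y to its left, z up, the work surface at z = 0. Lengths are in mm, angles in degrees, forces in N, time in s.
With the tool pointing down it reaches from about 300 to 850 mm from the base axis. Payload 4.2 kg.
Tool frame: the origin (TCP) lies midway between the tips of the shut fingers; the grasp point (between the pads) lies 19 mm behind it; z points along the fingers, y is the line along which they close (so a half turn about z gives the same grasp; the last joint's range is limited). The gripper opens to 91 mm and grips with 3 to 60 N. Pads are 32 mm wide; open, the fingers measure 118 mm over their backs; the gripper's body (76 mm by 178 mm) begins 60 mm behind the grasp point.
Start: joints at [70.646, 18.312, 89.639, -0, 72.044, -1.146], TCP at [179.677, 546.223, 213.976] pointing down, gripper open.
Joint ranges: [-177.97, 177.97], [-48.28, 115.42], [12.27, 149.76], [-77.06, 257.06], [2.81, 150.46], [-146.56, 146.56]. Speed limits (degrees/s): [147.25, 147.25, 180, 180, 180, 180].

## Interface

Orientations are given as [roll, pitch, yaw] about the fixed x, y, z axes, in that order (R = Rz(yaw) Ry(pitch) Rx(roll)).
In Python, from workcell import env gives the robot as it stands.
- The arm moves only by the shell command python3 drive.py 'ROWS' [OPENING] [FORCE]. ROWS is rows parted by semicolons, their numbers by spaces, 1 to 8 of them, each of 6 numbers: dx, dy, dz in mm, then a rotation vector rx, ry, rz in degrees; each row shifts and turns the commanded pose from where the row before left it, along the tool's axes as they then stand; what a row does not reach is not made up. A row lasts 1/10 s, in which the tool goes at most 50 mm and 8.59 degrees, less where a joint would pass 70% of its speed; a pose out of reach is approached as far as the arm can. OPENING is the finger opening in mm, set as the command begins (- or left out keeps the last). The fingers move at their own pace and stop on an object; FORCE is the grip in N (left out, the last holds). Time passes only in rows, so rows that do not move let the fingers close. It prints the time, the measured TCP pose, the force, the opening and the grip force at its end.
- env.state(): the state, without advancing time (a new reading comes with each control period).
- env.grab_frame(name): name is "scene" or "side" or "wrist"; returns the picture (420x560x3 uint8, blue, green, red); there is no depth.
- env.camera_model(name): a dict with "fx", "fy", "cx", "cy" (pixels), "D" ([k1, k2, p1, p2, k3] as OpenCV has them; the pictures are not rectified), "T" (4x4, takes a point from camera to world coordinates). Camera axes: x right, y up, looking along -z (the intrinsics and any distortion apply to the point x, -y, -z); pixel columns grow to the right and rows downward; lengths in mm; the calibration is good to about 2 mm. A picture is of the moment at which its call begins: read the wrist's pose just before it. camera_model takes no time and is no camera call; for the wrist camera it gives the pose at the moment of the call.
- env.job_done(): hands the job in; it is judged then, once.
The state is a dict: "time_s": time; "qpos": joint angles; "qvel": joint speeds; "effort": joint torques, N m; "ee_pos": TCP position; "ee_rot": TCP orientation; "force": force on the tool from outside, world axes, zero at the start; "torque": the same for the moment, N m; "gripper_width": finger opening in mm; "gripper_force": force on a finger pad.
Only numpy, scipy, OpenCV 4.12 (cv2) and the standard library are available. Lean on these libraries where they do the work, as an engineer would, in place of code of your own. Each camera call takes 0.05 s, during which the arm holds its last target. There are 200 camera calls.

## Working session

There is one attempt and no reset: what is moved stays moved. The work goes in short steps, Python scripts to look and compute and a shell command to move; the robot and the scene stay as the last step left them, time stands still between calls to the robot, and variables do not carry over. Pictures are saved under pics/ and viewed, at most 10 in all, crops included, and the job is handed in when it is done.

```bash
ls; mkdir -p pics; python3 - <<'E'
from workcell import env
import cv2
for n in("scene","side"):
    f=env.grab_frame(n); cv2.imwrite(f"pics/{n}0.png",cv2.resize(f,(800,600),interpolation=cv2.INTER_CUBIC))
    m=env.camera_model(n); print(n,{k:(v if k!="T" else v.round(2).tolist()) for k,v in m.items()})
print(env.state())
E
```

```text
drive.py
pics
workcell.py
scene {'fx': 544.7364468526799, 'fy': 544.7364468526799, 'cx': 279.32656555216477, 'cy': 202.76587853542065, 'D': array([-0.02752829,  0.        ,  0.        ,  0.        ,  0.        ]), 'T': [[0.67, 0.42, -0.61, -90.49], [-0.74, 0.38, -0.55, -389.68], [-0.0, 0.82, 0.57, 687.76], [0.0, 0.0, 0.0, 1.0]]}
side {'fx': 488.79240665654885, 'fy': 488.79240665654885, 'cx': 275.5744142395928, 'cy': 205.13983757886197, 'D': array([-0.04701063,  0.        ,  0.        ,  0.        ,  0.        ]), 'T': [[-0.94, 0.14, -0.32, 301.28], [-0.35, -0.4, 0.85, 1055.16], [-0.01, 0.91, 0.42, 461.17], [0.0, 0.0, 0.0, 1.0]]}
{'time_s': 0.1, 'qpos': array([ 7.06469410e+01,  1.83483105e+01,  8.96992447e+01, -1.18441503e-03,
        7.20428566e+01, -1.14593266e+00]), 'qvel': array([-0.00610479, -0.12515516, -0.09600669,  0.01813631, -0.04887077,
        0.05316832]), 'effort': array([ 1.85101191e-03, -4.13331556e+01, -2.32511437e+01,  7.29592913e-02,
        4.21386876e-02, -5.96971722e-05]), 'ee_pos': array([179.51908379, 545.79079551, 213.20217329]), 'ee_rot': array([-1.79909584e+02, -6.82225995e-04,  1.61793239e+02]), 'force': array([ 0.22029468,  0.39670111, -0.73316693]), 'torque': array([0.03088366, 0.04660967, 0.01336886]), 'gripper_force': 0.0, 'gripper_width': 91.36208907816801}
```
View pics/scene0.png

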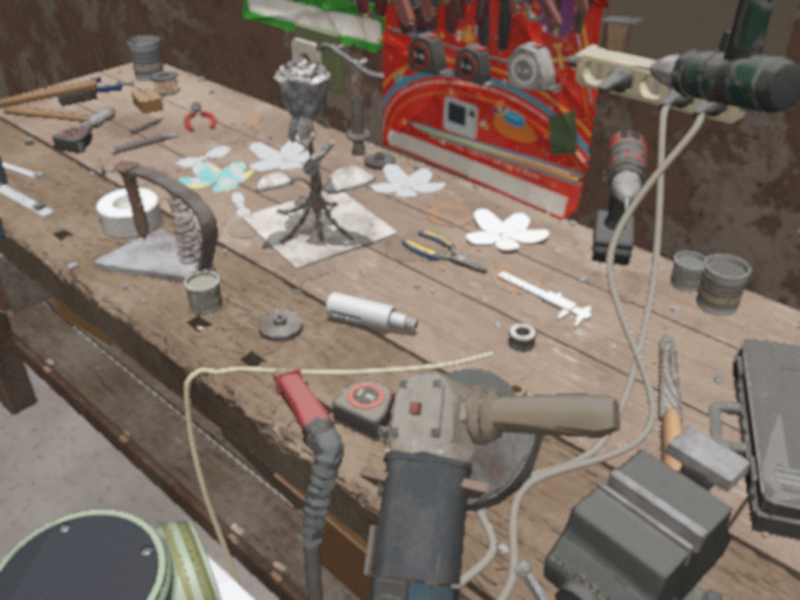

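View pics/side0.png

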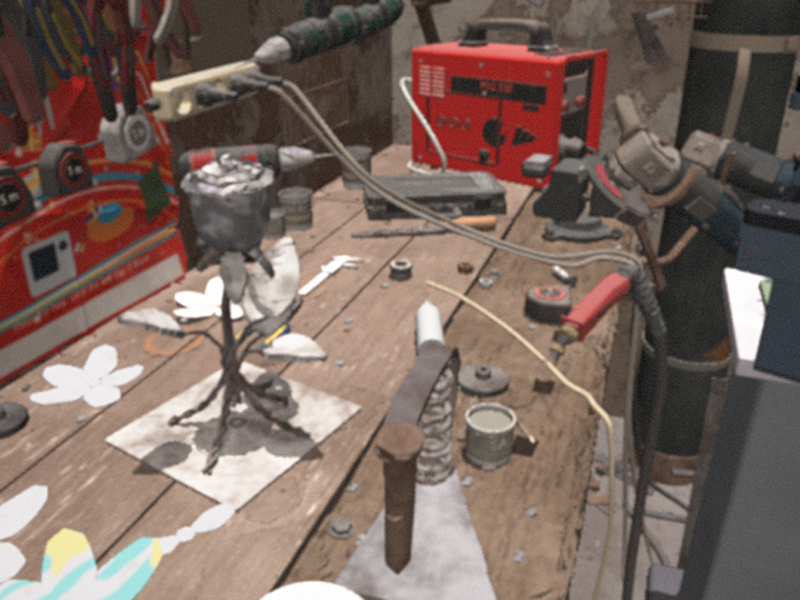

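The scene view shows the shaft lying from (328,305) to (415,323), with the flange at (281,324) and the bearing at (522,337). In the side view the nuts are near (465,268) and (485,283). I'll turn these into rough positions first.

```bash
cat > h.py <<'E'
import numpy as np, cv2
from workcell import env
from scipy.spatial.transform import Rotation as R
def p2w(m,uv,z,s=1.0,off=(0,0)):
    """pixel (scaled by s, crop offset off in native px) -> world point at height z"""
    uv=np.array(uv,float)/s+np.array(off)
    K=np.array([[m["fx"],0,m["cx"]],[0,m["fy"],m["cy"]],[0,0,1]])
    n=cv2.undistortPoints(uv.reshape(1,1,2),K,np.array(m["D"]))[0,0]
    T=np.array(m["T"]); d=T[:3,:3]@np.array([n[0],-n[1],-1]); o=T[:3,3]
    return o+d*(z-o[2])/d[2]
def w2p(m,p):
    T=np.array(m["T"]); c=T[:3,:3].T@(np.array(p,float)-T[:3,3]); c=c*[1,-1,-1]
    K=np.array([[m["fx"],0,m["cx"]],[0,m["fy"],m["cy"]],[0,0,1]])
    return cv2.projectPoints(c.reshape(1,1,3),np.zeros(3),np.zeros(3),K,np.array(m["D"]))[0][0,0]
def rel(target,yaw=None,s=None):
    """target TCP xyz -> tool-axes shift, and yaw turn (deg about tool z) for tool pointing down"""
    s=s or env.state(); Rm=R.from_euler("xyz",s["ee_rot"],degrees=True)
    d=Rm.inv().apply(np.array(target)-s["ee_pos"])
    return d.round(1)
E
python3 - <<'E'
from h import *
k=1/0.7
a=env.camera_model("scene");b=env.camera_model("side")
for n,m,uv,z in [("shaftL",a,(332,305),18),("shaftR",a,(414,323),18),("flange",a,(281,320),15),("flange",b,(483,376),15),("bear",a,(522,330),22),("bear",b,(400,264),22),("nutA",b,(465,266),10),("nutB",b,(485,282),8),("tin",a,(203,280),45),("cableend",a,(491,354),5),("rusty?",a,(515,390),5)]:
    print(n,p2w(m,uv,z,k).round(0))
w=env.camera_model("wrist");print(w["fx"],w["T"].round(2)); T=np.array(w["T"]);s=env.state();Rm=R.from_euler("xyz",s["ee_rot"],degrees=True)
print(Rm.inv().apply(T[:3,3]-s["ee_pos"]),(Rm.inv().as_matrix()@T[:3,:3]).round(2),Rm.as_matrix().round(2))
E
```

```text
shaftL [526. 305.  18.]
shaftR [574. 187.  18.]
flange [454. 335.  15.]
flange [452. 344.  15.]
bear [659.  62.  22.]
bear [659.  64.  22.]
nutA [563.   9.  10.]
nutB [518.  57.   8.]
tin [416. 463.  45.]
cableend [605.  74.   5.]
rusty? [567.   6.   5.]
377.32861505124134 [[ 3.1000e-01 -9.1000e-01 -2.8000e-01  1.0060e+02]
 [ 9.5000e-01  3.0000e-01  9.0000e-02  5.7235e+02]
 [-0.0000e+00 -3.0000e-01  9.6000e-01  3.8520e+02]
 [ 0.0000e+00  0.0000e+00  0.0000e+00  1.0000e+00]]
[  83.26542095    0.30331775 -172.00110892] [[ 0.    0.96  0.3 ]
 [ 1.   -0.   -0.  ]
 [-0.    0.3  -0.96]] [[-0.95  0.31 -0.  ]
 [ 0.31  0.95 -0.  ]
 [ 0.   -0.   -1.  ]]
```

```bash
python3 drive.py '-46 -24.5 0 0 0 0;-46 -24.5 0 0 0 0;-46 -24.5 0 0 0 0;-46 -24.5 0 0 0 0;-46 -24.5 0 0 0 0;-46 -24.5 0 0 0 0;-46 -24.5 0 0 0 0;-46 -24.5 0 0 0 0' 0 && python3 drive.py '-46 -24.5 0 0 0 0;-46 -24.5 0 0 0 0;0 0 0 0 0 -8;0 0 0 0 0 -8;0 0 0 0 0 -8;0 0 0 0 0 -8;0 0 0 0 0 -8;0 0 0 0 0 0'
python3 - <<'E'
from h import *
import pickle
m=env.camera_model("wrist"); f=env.grab_frame("wrist"); cv2.imwrite("pics/w1.png",cv2.resize(f,(800,600),interpolation=cv2.INTER_CUBIC)); pickle.dump(m,open("w1.pkl","wb")); s=env.state(); print(s["ee_pos"],s["ee_rot"],s["qpos"])
E
```

```text
time_s: 0.9
ee_pos: [457.2, 255.5, 213.8]
ee_rot: [-180.0, -0.0, 161.8]
force: [0.7, 1.6, 0.4]
gripper_width: 30.1
gripper_force: 0.0
time_s: 1.7
ee_pos: [525.2, 184.9, 213.5]
ee_rot: [180.0, -0.1, -158.2]
force: [-0.5, -0.0, 0.9]
gripper_width: 0.7
gripper_force: 0.0
[525.23553002 184.95481379 213.58866412] [ 1.79992154e+02 -4.14990296e-02 -1.58374418e+02] [ 1.82124629e+01  1.67125673e+01  9.20298139e+01  5.66014293e-03
  7.12995114e+01 -9.34149326e+01]
```

View pics/w1.png

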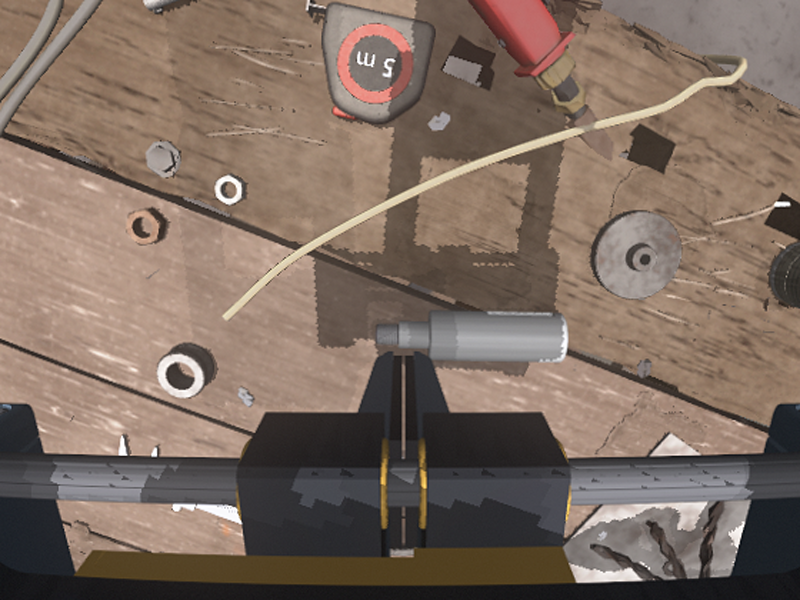

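The wrist view shows the shaft from (377,335) to (568,337), flange at (637,255), bearing at (182,372), big rusty nut at (145,226) and small bright nut at (229,190). A zoomed mosaic will refine these.

```bash
python3 - <<'E'
from h import *
f=cv2.resize(cv2.imread("pics/w1.png"),(560,420),interpolation=cv2.INTER_AREA)
c=lambda x,y,w,h,s:cv2.resize(f[y:y+h,x:x+w],(w*s,h*s),interpolation=cv2.INTER_CUBIC)
M=np.zeros((600,800,3),np.uint8)
M[:300]=c(250,203,160,60,5)
M[300:,:300]=c(407,140,75,75,4)
M[300:,300:500]=c(107,235,50,75,4)
M[300:,500:]=c(85,110,75,75,4)
cv2.imwrite("pics/m1.png",M)
E
```

```text
(no output)
```

View pics/m1.png

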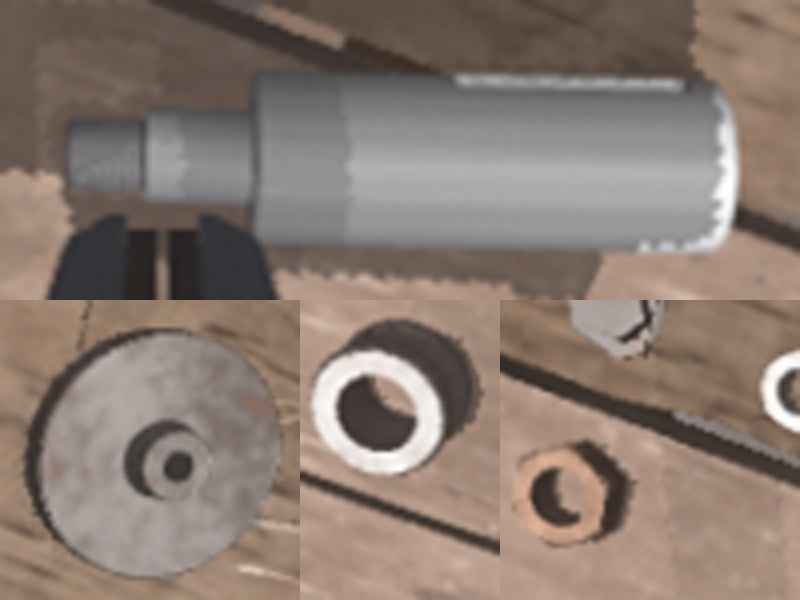

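```bash
cat > fit.py <<'E'
from h import *
import pickle
from scipy.optimize import least_squares
m=pickle.load(open("w1.pkl","rb"))
def ring(p,ax,r):
    o=np.array([p[0],p[1],18.]);u=np.array([np.cos(p[2]),np.sin(p[2]),0]);v=np.array([-u[1],u[0],0])
    return np.array([w2p(m,o+ax*u+r*(np.cos(t)*v+np.sin(t)*np.array([0,0,1]))) for t in np.linspace(0,2*np.pi,48)])
def feat(p):
    k,s,t=ring(p,67,18),ring(p,-29,18),ring(p,-67,8); k2=ring(p,62,18)
    F=lambda q:(q-[250,203])*5
    k,s,t,k2=map(F,(k,s,t,k2))
    return np.array([k[:,0].max(),t[:,0].min(),s[:,1].min(),s[:,1].max(),k2[:,1].min(),k2[:,1].max(),s[:,0].min(),t[:,1].mean()])
obs=np.array([738,67,73,246,80,253,252,154])
r=least_squares(lambda p:feat(p)-obs,[550,246,np.radians(112)])
print(r.x[:2],np.degrees(r.x[2]),r.fun.round(1))
for n,uv,off,z in [("flange10",(160,154),(407,140),10),("bearing",(79,111),(107,235),22),("nut",(61,193),(85,110),12),("nut_l",(17,191),(85,110),12),("nut_r",(107,190),(85,110),12)]:
    print(n,p2w(m,uv,z,4,off).round(1))
for z in (6,10,14):
    a=p2w(m,(160,30),z,4,(407,140));b=p2w(m,(160,278),z,4,(407,140));c=p2w(m,(40,154),z,4,(407,140));d=p2w(m,(280,154),z,4,(407,140));print(z,np.linalg.norm(a-b),np.linalg.norm(c-d),((c+d)/2).round(1))
p=r.x;u=np.array([np.cos(p[2]),np.sin(p[2])]);n=np.array([u[1],-u[0]])
o2=p[:2]+28.3*n
print("u",u,"n",n,"o2",o2,"fl",o2+114*u,"be",o2-101*u,"nut",o2-147*u)
s=env.state(); print(s["ee_rot"][2], "press start",p[:2]-8*u-14*n, rel([*(p[:2]-8*u-14*n),50]))
E
python3 fit.py
```

```text
[552.90247282 247.56078214] 110.68785782334635 [ 2.   1.  -1.   0.2  0.1 -0.  -3.2  0.9]
flange10 [453.6 338.   10. ]
bearing [659.9  60.4  22. ]
nut [564.7   2.8  12. ]
nut_l [568.3  -8.2  12. ]
nut_r [559.6  13.8  12. ]
6 65.7955393172308 64.2384033361694 [453.5 340.2   6. ]
10 65.10217535678945 63.56144872478089 [453.4 338.3  10. ]
14 64.40881139634809 62.884494113392364 [453.4 336.3  14. ]
u [-0.3532766   0.93551892] n [0.93551892 0.3532766 ] o2 [579.37765822 257.5585098 ] fl [539.10412632 364.20766651] be [615.05859438 163.07109902] nut [631.30931778 120.03722877]
-158.374418377591 press start [542.63142073 235.13075845] [-34.8  40.2 163.6]
```

```bash
python3 drive.py '-9 10 41 0 0 0.2;-9 10 41 0 0 0.2;-9 10 41 0 0 0.2;-8 10 41 0 0 0.3;0 0 10 0 0 0;0 0 0 0 0 0' ; python3 drive.py '0 0 2 0 0 0;0 0 1 0 0 0;0 0 1 0 0 0;0 0 0 0 0 0'
```

```text
time_s: 2.35
ee_pos: [543.0, 235.1, 39.2]
ee_rot: [180.0, -0.1, -159.2]
force: [0.1, -0.5, 0.7]
gripper_width: 0.5
gripper_force: 0.0
time_s: 2.75
ee_pos: [543.5, 234.9, 36.6]
ee_rot: [180.0, 0.1, -159.1]
force: [0.6, 0.1, 0.4]
gripper_width: 0.7
gripper_force: 0.0
```

```bash
python3 drive.py '0 0 1.5 0 0 0;0 0 0 0 0 0;0 0 0 0 0 0'
```

```text
time_s: 3.05
ee_pos: [544.6, 235.4, 36.1]
ee_rot: [-180.0, 0.2, -159.1]
force: [0.5, -0.4, 6.9]
gripper_width: 0.4
gripper_force: 3.3
```

```bash
python3 drive.py '0 0 1.5 0 0 0;0 0 0.5 0 0 0;0 0 0 0 0 0' ; python3 drive.py '-3 0 0 0 0 0;-3 0 0 0 0 0;-3 0 0 0 0 0;-3 0 0 0 0 0;0 0 0 0 0 0'
```

```text
time_s: 3.35
ee_pos: [546.4, 236.0, 36.0]
ee_rot: [-180.0, 0.5, -159.1]
force: [-0.3, -0.0, 15.2]
gripper_width: 0.3
gripper_force: 7.0
time_s: 3.85
ee_pos: [558.1, 240.4, 36.0]
ee_rot: [-180.0, 0.5, -159.1]
force: [0.3, -0.4, 13.4]
gripper_width: 0.4
gripper_force: 6.9
```

```bash
python3 drive.py '-5 0 0 0 0 0;-5 0 0 0 0 0;-5 0 0 0 0 0;-5 0 0 0 0 0;-5 0 0 0 0 0;-5 0 0 0 0 0;-5 0 0 0 0 0;0 0 0 0 0 0'; python3 - <<'E'
from h import *
f=env.grab_frame("wrist"); g=env.grab_frame("scene")
M=np.zeros((600,800,3),np.uint8)
M[:420,:560]=f; M[420:,:]=cv2.resize(g[190:265,200:400],(800,300),interpolation=cv2.INTER_CUBIC)[60:240]
cv2.imwrite("pics/r1.png",M)
E
```

```text
time_s: 4.65
ee_pos: [590.6, 252.6, 36.1]
ee_rot: [-180.0, 0.5, -159.1]
force: [-0.1, -1.4, 15.2]
gripper_width: 0.8
gripper_force: 7.2
```

View pics/r1.png

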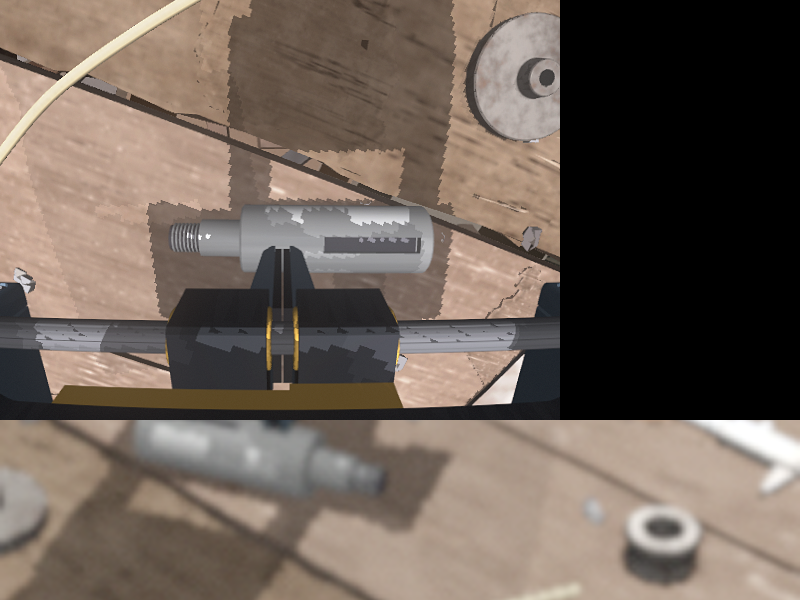

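The keyway now shows near the top, at (324–420, y≈245), with the body silhouette running from y≈205 to 272. Next I'll work out the remaining roll.

```bash
python3 - <<'E'
from h import *
m=env.camera_model("wrist")
p=np.array([552.9,247.56,np.radians(110.69)])
u=np.array([np.cos(p[2]),np.sin(p[2]),0]);n=np.array([u[1],-u[0],0]);z=np.array([0,0,1.])
for d in (20,22,24,26,28):
    o=np.array([p[0],p[1],18])+d*n
    r=np.array([w2p(m,o+36*u+18*(np.cos(t)*n+np.sin(t)*z)) for t in np.linspace(0,6.28,60)])
    e=w2p(m,o-67*u);k=np.array([w2p(m,o+67*u+18*(np.cos(t)*n+np.sin(t)*z)) for t in np.linspace(0,6.28,60)])
    print(d,r[:,1].min().round(1),r[:,1].max().round(1),e.round(1),k[:,0].max().round(1),[(t,w2p(m,o+36*u+18*(-np.cos(np.radians(t))*n+np.sin(np.radians(t))*z)).round(1).tolist()) for t in (60,70,75,80,90)])
E
```

```text
20 198.7 266.2 [174.1 231.6] 436.4 [(60, [374.2, 225.9]), (70, [374.3, 232.3]), (75, [374.3, 235.5]), (80, [374.2, 238.7]), (90, [373.8, 244.8])]
22 202.4 269.6 [174.4 235.1] 435.9 [(60, [373.8, 229.7]), (70, [374.0, 236.1]), (75, [374.0, 239.3]), (80, [373.9, 242.5]), (90, [373.5, 248.6])]
24 206.0 273.1 [174.7 238.6] 435.4 [(60, [373.5, 233.6]), (70, [373.7, 239.9]), (75, [373.7, 243.1]), (80, [373.6, 246.3]), (90, [373.2, 252.4])]
26 209.5 276.4 [175. 242.] 434.9 [(60, [373.2, 237.4]), (70, [373.4, 243.7]), (75, [373.3, 246.9]), (80, [373.2, 250.0]), (90, [372.9, 256.1])]
28 213.1 279.8 [175.3 245.5] 434.3 [(60, [372.9, 241.1]), (70, [373.0, 247.5]), (75, [373.0, 250.7]), (80, [372.9, 253.8]), (90, [372.5, 259.8])]
```

```bash
python3 drive.py '-3.2 0 0 0 0 0;-3.2 0 0 0 0 0;-3.2 0 0 0 0 0;0 0 0 0 0 0;0 0 -4 0 0 0;0 0 -30 0 0 0;20 0 -50 0 0 0;30 0 -50 0 0 0'; python3 drive.py '0 0 -40 0 0 0;0 0 0 0 0 0'; python3 - <<'E'
from h import *
import pickle
m=env.camera_model("wrist"); f=env.grab_frame("wrist"); cv2.imwrite("w2.png",f); pickle.dump(m,open("w2.pkl","wb"))
M=np.zeros((600,800,3),np.uint8); M[:420,:560]=f
p=np.array([552.9+28.3*.9355,247.56+28.3*.3533,18]);c=w2p(m,p).astype(int);print(c)
x,y=c[0]-80,c[1]-36
M[240:]=cv2.resize(f[y:y+72,x:x+160],(800,360),interpolation=cv2.INTER_CUBIC);M[:240]=0;M[:240,:320]=cv2.resize(f,(320,240),interpolation=cv2.INTER_AREA)
cv2.imwrite("pics/r2.png",M);print("off",x,y)
E
```

```text
time_s: 5.55
ee_pos: [554.8, 239.4, 156.6]
ee_rot: [180.0, -0.0, -159.1]
force: [-0.4, 0.2, 1.3]
gripper_width: 0.6
gripper_force: 0.0
time_s: 5.75
ee_pos: [557.3, 240.5, 202.5]
ee_rot: [180.0, 0.7, -159.1]
force: [-0.1, 0.8, 0.2]
gripper_width: 0.1
gripper_force: 0.0
[290 215]
off 210 179
```

View pics/r2.png

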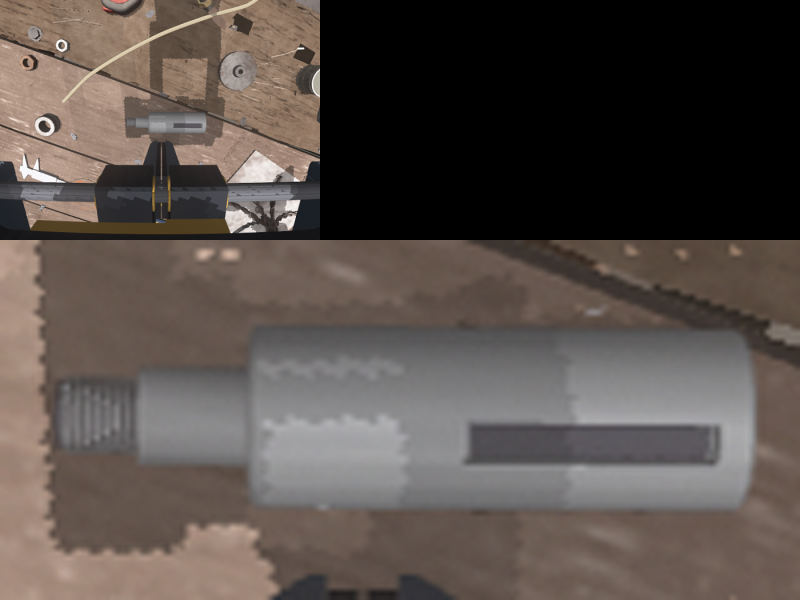

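```bash
sed -e 's/w1.pkl/w2.pkl/; s/\[250,203\]/[210,179]/; s/^obs=.*/obs=np.array([754,57,87,268,90,268,249,174])/' -e '/^for n,uv/,/^o2=/d' -e '/^print("u"/,$d' fit.py > fit2.py; cat >> fit2.py <<'E'
p=r.x;u=np.array([np.cos(p[2]),np.sin(p[2]),0]);n=np.array([u[1],-u[0],0]);o=np.array([p[0],p[1],18])
for t in (75,85,90,95): print(t,((w2p(m,o+36*u+18*(-np.cos(np.radians(t))*n+np.sin(np.radians(t))*np.array([0,0,1])))-[210,179])*5).round(1))
print("obs 594 204","fl",(o+114*u).round(1),"be",(o-101*u).round(1),"nut",(o-147*u).round(1))
f=cv2.imread("w2.png");g=cv2.cvtColor(f,cv2.COLOR_BGR2GRAY)
for nme,w in (("fl",[453.4,337.8,10]),("be",[659.9,60.4,22]),("nut",[564.7,2.8,12])): print(nme,w2p(m,w).round(1))
print(env.state()["ee_pos"])
E
python3 fit2.py
```

```text
[578.80410784 256.79131002] 110.59393204922407 [ 3.3 -2.2 -1.4  0.1 -1.7  2.3 -1.1  1.1]
75 [593.5 182.7]
85 [593.1 199.2]
90 [592.8 207.2]
95 [592.4 215. ]
obs 594 204 fl [538.7 363.5  18. ] be [614.3 162.2  18. ] nut [630.5 119.2  18. ]
fl [417.1 123.5]
be [ 78.8 221.2]
nut [ 47.5 109.3]
[556.03498016 240.00281851 199.18765086]
```

Rolling is finished: the keyway is within about 2° of straight up. Now I move over the flange, with the closing direction across the row.

```bash
python3 drive.py '15 32 0 0 0 0;15 32 0 0 0 0;15 32 0 0 0 0;16 32 0 0 0 0;0 0 0 0 0 8.2;0 0 0 0 0 8.2;0 0 0 0 0 8.2;0 0 0 0 0 8.2' 91 >/dev/null; python3 drive.py '0 0 15 0 0 8.2;0 0 15 0 0 8.2;0 0 15 0 0 8.2;0 0 15 0 0 8.2;0 0 15 0 0 8.2;0 0 15 0 0 8.2;0 0 15 0 0 8.2;0 0 0 0 0 0'; python3 - <<'E'
from h import *
import pickle
f=env.grab_frame("wrist");m=env.camera_model("wrist");cv2.imwrite("w3.png",f)
print(rel([453.4,337.5,3.5])); print(w2p(m,[453.4,337.5,12]))
E
```

```text
time_s: 7.4
ee_pos: [450.0, 335.7, 87.1]
ee_rot: [-179.6, 0.1, 110.7]
force: [-0.4, -0.9, -0.3]
gripper_width: 90.7
gripper_force: 0.0
[ 0.3  3.2 85. ]
[284.95999678 227.30729157]
```

```bash
python3 drive.py '0 3.2 25 0 0 0;0 0 25 0 0 0;0 0 20 0 0 0;0 0 10 0 0 0;0 0 4.5 0 0 0;0 0 0 0 0 0' ; python3 drive.py '0 0 0 0 0 0;0 0 0 0 0 0;0 0 0 0 0 0;0 0 0 0 0 0;0 0 0 0 0 0;0 0 0 0 0 0' 50 10; python3 -c "
from h import *
print(rel([538.7,363.5,3]))"
```

```text
time_s: 8.05
ee_pos: [455.4, 338.6, 6.4]
ee_rot: [180.0, -0.0, 110.7]
force: [-0.3, -0.1, -1.3]
gripper_width: 91.1
gripper_force: 0.0
time_s: 8.65
ee_pos: [454.0, 337.9, 6.7]
ee_rot: [-179.9, 0.0, 110.7]
force: [-4.3, -1.4, 6.3]
gripper_width: 63.5
gripper_force: 10.0
[-6.  88.3  3.5]
```

```bash
R='-0.5 7.3 0 0 0 0'; python3 drive.py '-0.5 7 0 0 0 0;-0.5 7 0 0 0 0;-0.5 7 0 0 0 0;-0.5 7 0 0 0 0;-0.5 7 0 0 0 0;-0.5 7 0 0 0 0;0 0 0 0 0 0'; python3 -c "
from h import *
print(rel([538.7,363.5,3]))"
```

```text
time_s: 9.35
ee_pos: [494.9, 350.1, 6.7]
ee_rot: [-179.9, 0.0, 110.7]
force: [-2.6, -1.4, 5.4]
gripper_width: 63.4
gripper_force: 10.0
[-2.9 45.8  3.6]
```

```bash
python3 drive.py '-0.5 7 0 0 0 0;-0.5 7 0 0 0 0;-0.5 7 0 0 0 0;-0.5 7 0 0 0 0;-0.5 7 0 0 0 0;-0.4 7 0 0 0 0;0 3.8 0 0 0 0;0 0 0 0 0 0'; python3 drive.py '0 0 0 0 0 0;0 0 0 0 0 0' - 3;  python3 -c "
from h import *
print(rel([538.7,363.5,3]))"
```

```text
time_s: 10.15
ee_pos: [537.9, 363.3, 6.6]
ee_rot: [-179.8, 0.0, 110.7]
force: [-3.9, -1.9, 6.1]
gripper_width: 63.4
gripper_force: 10.0
time_s: 10.35
ee_pos: [538.0, 363.3, 6.5]
ee_rot: [-179.8, 0.0, 110.7]
force: [-5.2, -1.9, 4.8]
gripper_width: 63.8
gripper_force: 3.0
[-0.   0.8  3.5]
```

```bash
python3 drive.py '0 0 0 0 0 0;0 0 0 0 0 0;0 0 -20 0 0 0;0 0 -40 0 0 0;0 0 -45 0 0 0;-46 1 0 0 0 0;-46 1 0 0 0 0;-46 1 0 0 0 0' 80 ; python3 drive.py '-46 1 0 0 0 0;-46 1 0 0 0 0;-46 1 0 0 0 0;-46 1 0 0 0 0;0 0 0 0 0 0;0 0 0 0 0 0' 62; python3 - <<'E'
from h import *
import pickle
f=env.grab_frame("wrist");m=env.camera_model("wrist")
m1=pickle.load(open("w1.pkl","rb"));print("cable end",p2w(m1,(226,319),3,1/0.7),p2w(m1,(262,288),3,1/0.7))
M=np.zeros((600,800,3),np.uint8);M[:420,:560]=f
c=w2p(m,[659.9,60.4,22]).astype(int);x,y=max(0,c[0]-30),max(0,c[1]-30);print(c,x,y)
M[360:600,560:]=cv2.resize(f[y:y+60,x:x+60],(240,240),interpolation=cv2.INTER_CUBIC)
cv2.imwrite("pics/b1.png",M);pickle.dump(m,open("w4.pkl","wb"))
print(rel([659.9,60.4,4]))
E
```

```text
time_s: 11.15
ee_pos: [592.2, 235.0, 111.9]
ee_rot: [179.8, 0.0, 110.8]
force: [-0.2, -0.2, 0.3]
gripper_width: 80.1
gripper_force: 0.0
time_s: 11.75
ee_pos: [660.3, 64.2, 110.9]
ee_rot: [180.0, -0.0, 110.6]
force: [0.0, 0.6, -0.1]
gripper_width: 62.0
gripper_force: 0.0
cable end [612.70897681  76.02761021   3.        ] [579.51399287  94.31159748   3.        ]
[278 228] 248 198
[ -4.8  -1.7 107. ]
```

View pics/b1.png

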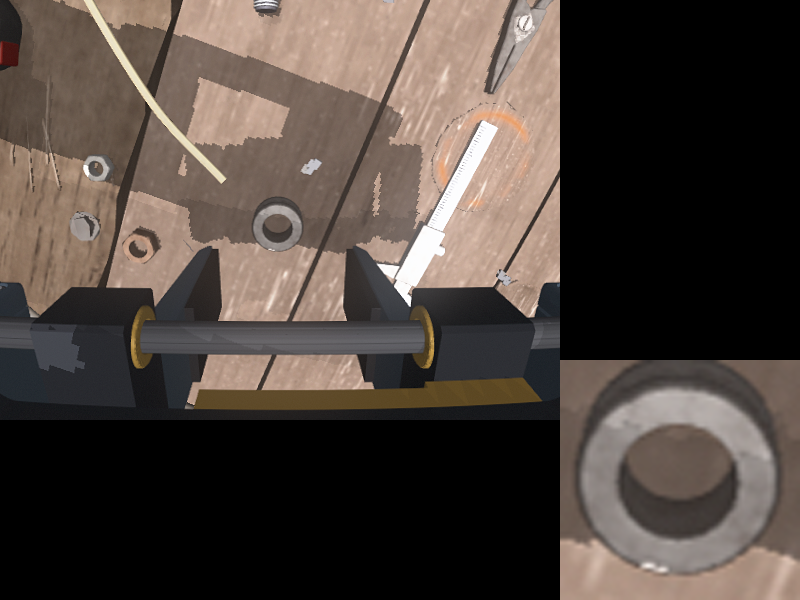

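Bearing's centre is at (278,228), as predicted. The cable end is at (223,180), about 39 mm to the near side of the bearing, so I'll grip above the cable's height and steer slightly away from it.

```bash
python3 drive.py '-4.8 -1.7 25 0 0 0;0 0 25 0 0 0;0 0 25 0 0 0;0 0 20 0 0 0;0 0 5 0 0 0;0 0 0 0 0 0' 56; python3 -c "
from h import *
print(rel([659.9,60.4,10]))"; python3 drive.py '0 0 1 0 0 0;0 0 0 0 0 0;0 0 0 0 0 0;0 0 0 0 0 0;0 0 0 0 0 0;0 0 0 0 0 0' 30 10;  python3 -c "
from h import *
print(rel([614.3,162.2,10]))"
```

```text
time_s: 12.4
ee_pos: [659.3, 61.5, 10.7]
ee_rot: [-179.9, -0.0, 110.8]
force: [0.7, -0.3, -0.1]
gripper_width: 56.3
gripper_force: 0.0
[-1.2  0.2  0.7]
time_s: 13.0
ee_pos: [660.0, 60.2, 11.4]
ee_rot: [179.9, -0.0, 110.7]
force: [-1.4, -0.2, 6.8]
gripper_width: 37.4
gripper_force: 10.0
[111.6  -6.8   1.4]
```

```bash
python3 drive.py '1 2 0 0 0 0;4 3 0 0 0 0;8 0 0 0 0 0;8 0 0 0 0 0;8 0 0 0 0 0;8 0 0 0 0 0;8 0 0 0 0 0;8 0 0 0 0 0'; python3 drive.py '8 -1 0 0 0 0;8 -1 0 0 0 0;8 -2 0 0 0 0;8 -2 0 0 0 0;8 -2 0 0 0 0;8 -2 0 0 0 0;8 -1.8 0 0 0 0;0 0 0 0 0 0'; python3 -c "
from h import *
print(rel([614.3,162.2,10]))"
```

```text
time_s: 13.8
ee_pos: [647.4, 111.5, 11.4]
ee_rot: [179.8, 0.1, 110.7]
force: [2.7, -4.2, 5.4]
gripper_width: 37.7
gripper_force: 10.0
time_s: 14.6
ee_pos: [616.0, 161.1, 11.4]
ee_rot: [179.8, 0.0, 110.7]
force: [-0.2, -0.3, 6.6]
gripper_width: 37.9
gripper_force: 10.0
[ 1.7 -1.2  1.4]
```

```bash
python3 drive.py '1.7 -1.2 0 0 0 0;0 0 0 0 0 0;0 0 0 0 0 0'; python3 drive.py '0 0 0 0 0 0;0 0 0 0 0 0;0 0 -20 0 0 0;0 0 -40 0 0 0;0 0 -45 0 0 0;0 0 0 0 0 0' 56; python3 - <<'E'
from h import *
import pickle
m=pickle.load(open("w1.pkl","rb"));a=env.camera_model("scene");b=env.camera_model("side")
for uv in ((2,125),(30,70),(60,20)):
    for z in (0,40,80,120,160,200):
        p=p2w(m,uv,z,1/0.7); print(uv,p.round(0),"scene",(w2p(a,p)/.7).round(0),"side",(w2p(b,p)/.7).round(0))
E
```

```text
time_s: 14.9
ee_pos: [615.1, 161.8, 11.4]
ee_rot: [179.7, 0.0, 110.7]
force: [2.9, -0.9, 6.1]
gripper_width: 37.6
gripper_force: 10.0
time_s: 15.5
ee_pos: [616.4, 162.1, 121.2]
ee_rot: [179.4, 0.0, 110.7]
force: [0.3, 0.5, 0.8]
gripper_width: 56.0
gripper_force: 0.0
(2, 125) [ 535. -121.    0.] scene [587. 455.] side [498. 247.]
(2, 125) [526. -92.  40.] scene [566. 424.] side [501. 232.]
(2, 125) [517. -64.  80.] scene [545. 391.] side [504. 216.]
(2, 125) [508. -35. 120.] scene [523. 357.] side [507. 198.]
(2, 125) [499.  -7. 160.] scene [501. 323.] side [511. 179.]
(2, 125) [490.  22. 200.] scene [478. 287.] side [515. 159.]
(30, 70) [ 492. -108.    0.] scene [558. 471.] side [521. 252.]
(30, 70) [487. -81.  40.] scene [539. 437.] side [522. 237.]
(30, 70) [483. -54.  80.] scene [521. 402.] side [523. 220.]
(30, 70) [478. -27. 120.] scene [502. 367.] side [525. 202.]
(30, 70) [474.   0. 160.] scene [482. 330.] side [526. 182.]
(30, 70) [469.  28. 200.] scene [462. 293.] side [528. 161.]
(60, 20) [453. -95.   0.] scene [529. 484.] side [541. 258.]
(60, 20) [452. -69.  40.] scene [513. 448.] side [541. 241.]
(60, 20) [452. -43.  80.] scene [497. 412.] side [541. 224.]
(60, 20) [451. -18. 120.] scene [481. 375.] side [540. 205.]
(60, 20) [451.   8. 160.] scene [464. 337.] side [540. 185.]
(60, 20) [450.  34. 200.] scene [446. 298.] side [540. 163.]
```

```bash
python3 drive.py '-33 -26 0 0 0 0;-33 -26 0 0 0 0;-33 -26 0 0 0 0;-33 -26 0 0 0 0;0 0 0 0 0 0;0 0 0 0 0 0'; python3 - <<'E'
from h import *
import pickle
s=env.state();m=env.camera_model("wrist");f=env.grab_frame("wrist")
pickle.dump((m,s),open("w5.pkl","wb"))
c=w2p(m,[564.7,2.8,12]).astype(int);print(c,c-25)
M=np.zeros((420,800,3),np.uint8);M[:,:560]=0
M[:400,:400]=cv2.resize(f[c[1]-25:c[1]+25,c[0]-25:c[0]+25],(400,400),interpolation=cv2.INTER_CUBIC)
M[:300,400:]=cv2.resize(f,(400,300),interpolation=cv2.INTER_AREA)
cv2.imwrite("pics/n1.png",M);print(s["ee_pos"],s["ee_rot"],s["qpos"][5])
E
```

```text
time_s: 16.1
ee_pos: [561.8, 0.4, 114.4]
ee_rot: [-179.9, -0.1, 110.6]
force: [0.2, 0.5, -0.2]
gripper_width: 56.0
gripper_force: 0.0
[285 215] [260 190]
[5.61789738e+02 3.78715278e-01 1.14424640e+02] [-1.79927864e+02 -8.96264090e-02  1.10568104e+02] -21.770880019086476
```

View pics/n1.png

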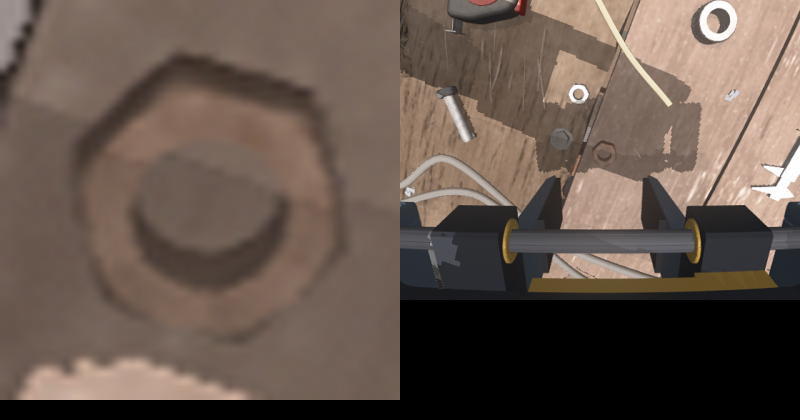

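```bash
python3 - <<'E'
from h import *
import pickle
m,s=pickle.load(open("w5.pkl","rb"))
V=np.array([p2w(m,v,12,8,(260,190)) for v in [(178,85),(315,103),(340,235),(238,338),(112,290),(82,165)]])
c=V.mean(0);print("centre",c.round(1), np.linalg.norm(V-c,axis=1).round(1))
a=np.degrees(np.arctan2(*(V-c)[:,1::-1].T));print(a.round(1),(a%60).round(1))
print("hex",p2w(m,(560-400,137),8,1/1.4),"small",p2w(m,(579-400,94),8,1/1.4))
print(rel([*c[:2],4]))
E
```

```text
centre [565.4   3.1  12. ] [12.  13.9 12.7 13.8 12.8 12.8]
[ 125.6   65.9    6.3  -58.3 -116.9 -176.7] [5.6 5.9 6.3 1.7 3.1 3.3]
hex [514.95703349   2.8234217    8.        ] small [519.07563049  52.15218432   8.        ]
[  0.6   3.6 110.5]
```

The big nut's flats face 34° in world, so I'll turn the tool by −13.7° and open the fingers to only 34 mm to stay clear of the grey hex piece nearby.

```bash
python3 drive.py '0.6 3.6 20 0 0 0;0 0 20 0 0 -7;0 0 20 0 0 -6.7;0 0 20 0 0 0;0 0 10 0 0 0;0 0 0 0 0 0' 34; python3 -c "
from h import *
print(rel([565.4,3.1,3.5]))"
```

```text
time_s: 16.75
ee_pos: [564.9, 3.7, 23.6]
ee_rot: [-179.8, -0.1, 124.5]
force: [-0.3, -0.5, 0.0]
gripper_width: 33.9
gripper_force: 0.0
[-0.8  0.2 20.1]
```

```bash
python3 drive.py '-0.6 0 10 0 0 0;0 0 7 0 0 0;0 0 3 0 0 0;0 0 0 0 0 0'; python3 drive.py '0 0 0 0 0 0;0 0 0 0 0 0;0 0 0 0 0 0;0 0 0 0 0 0;0 0 0 0 0 0' 15 15
```

```text
time_s: 17.15
ee_pos: [565.9, 1.9, 5.0]
ee_rot: [-180.0, -0.0, 124.4]
force: [0.5, -0.2, 0.7]
gripper_width: 33.9
gripper_force: 0.0
time_s: 17.65
ee_pos: [566.4, 1.9, 5.6]
ee_rot: [180.0, 0.0, 124.4]
force: [0.0, -0.8, 1.6]
gripper_width: 23.2
gripper_force: 15.0
```

```bash
python3 drive.py '0 0 -10 0 0 0;0 0 -30 0 0 0;0 0 -40 0 0 0;0 0 0 0 0 7;0 0 0 0 0 6.7;0 0 0 0 0 0'; python3 -c "
from h import *
print(rel([630.5,119.2,6]))"
```

```text
time_s: 18.25
ee_pos: [566.2, 2.0, 86.1]
ee_rot: [179.9, 0.0, 110.7]
force: [0.0, -0.6, -0.5]
gripper_width: 23.3
gripper_force: 15.0
[ 86.9 101.5  80.2]
```

```bash
python3 drive.py '22 25.4 0 0 0 0;22 25.4 0 0 0 0;22 25.4 0 0 0 0;21 25.3 0 0 0 0;0 0 30 0 0 0;0 0 30 0 0 0;0 0 0 0 0 0;0 0 0 0 0 0'; python3 - <<'E'
from h import *
import pickle
print(rel([630.5,119.2,6])); m=env.camera_model("wrist");f=env.grab_frame("wrist");cv2.imwrite("w6.png",f)
b=np.array([614.5,162.1,22]);c=w2p(m,b).astype(int);print(c);pickle.dump(m,open("w6.pkl","wb"))
M=np.zeros((420,800,3),np.uint8);M[:,:560]=f
x,y=c-30;x=max(x,0);y=max(y,0);q=f[y:y+60,x:x+60];M[:240,560:]=cv2.resize(q,(240,240),interpolation=cv2.INTER_CUBIC);print(x,y)
cv2.imwrite("pics/n2.png",M)
E
```

```text
time_s: 19.05
ee_pos: [630.1, 119.2, 25.2]
ee_rot: [-179.9, -0.0, 110.8]
force: [0.9, 0.6, 0.2]
gripper_width: 23.2
gripper_force: 15.0
[-0.1  0.4 19.2]
[281 185]
251 155
```

View pics/n2.png

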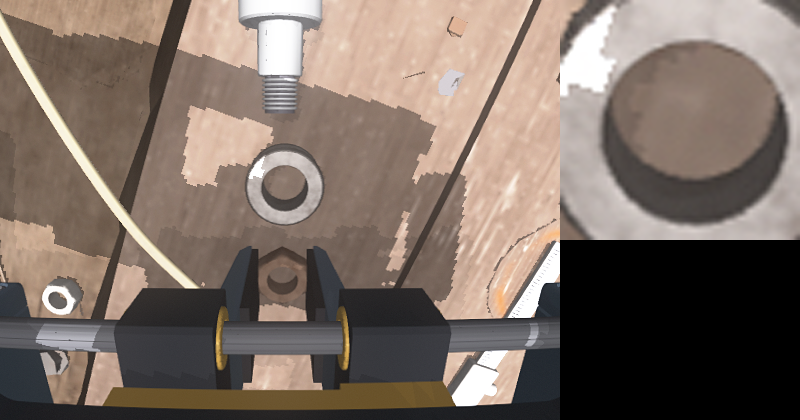

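The held nut is level, in line with the shaft. The bearing's top is centred at about (285,186), against a predicted (281,185). I'll check that offset.

```bash
python3 - <<'E'
from h import *
import pickle
m=pickle.load(open("w6.pkl","rb"));g=cv2.cvtColor(cv2.imread("w6.png"),cv2.COLOR_BGR2GRAY)
o=np.array([578.8,256.79]);a=np.radians(110.6);u=np.array([np.cos(a),np.sin(a)]);n=np.array([u[1],-u[0]])
for nm,uv,z in (("bear",(285,187.5),22),("thread tip",(281,113),18),("thread L/R",(263,108),18),("",(299,108),18),("should",(280.5,18),18),("nut",(283,280),35)):
    p=p2w(m,uv,z)[:2]-o;print(nm,"along",(p@u).round(1),"across",(p@n).round(1))
print([ (w2p(m,[*(o-101*u+19*(np.cos(t)*u+np.sin(t)*n)),22])).round(1).tolist() for t in (0,np.pi/2,np.pi,-np.pi/2)])
E
```

```text
bear along -102.0 across 1.9
thread tip along -67.8 across -0.1
thread L/R along -65.6 across -8.3
 along -65.6 across 8.2
should along -27.2 across -0.4
nut along -144.0 across 1.1
[[281.0, 144.9], [321.0, 185.5], [280.9, 223.5], [240.9, 185.2]]
```

```bash
python3 drive.py '0 0.5 10 0 0 0;0 0 6 0 0 0;0 0 3 0 0 0;0 0 0 0 0 0;0 0 0 0 0 0'; python3 drive.py '0 0 0.7 0 0 0;0 0 0 0 0 0'
```

```text
time_s: 19.6
ee_pos: [630.9, 119.4, 6.4]
ee_rot: [180.0, -0.0, 110.7]
force: [-0.5, -0.4, -0.7]
gripper_width: 22.9
gripper_force: 15.0
time_s: 19.8
ee_pos: [630.9, 119.4, 5.7]
ee_rot: [180.0, -0.0, 110.7]
force: [0.2, -0.6, 0.0]
gripper_width: 23.1
gripper_force: 15.0
```

```bash
python3 drive.py '0 0 0.5 0 0 0;0 0 0 0 0 0'; python3 drive.py '0 0 0 0 0 0;0 0 0 0 0 0;0 0 -20 0 0 0;0 0 -40 0 0 0;0 0 -45 0 0 0;0 0 -45 0 0 0;-45 0 -45 0 0 0;-45 0 0 0 0 0' 34; python3 drive.py '-45 -20 -30 0 0 0;-30 -20 0 0 0 0;0 0 0 0 0 0;0 0 0 0 0 0'; python3 - <<'E'
from h import *
import pickle
m=env.camera_model("wrist");f=env.grab_frame("wrist");cv2.imwrite("w7.png",f);pickle.dump(m,open("w7.pkl","wb"))
s=env.grab_frame("scene")
M=np.zeros((600,800,3),np.uint8);M[:420,:560]=f
M[420:,:]=cv2.resize(s[180:270,160:400],(800,300),interpolation=cv2.INTER_CUBIC)[60:240]
cv2.imwrite("pics/end.png",M)
o=np.array([578.8,256.79]);a=np.radians(110.6);u=np.array([np.cos(a),np.sin(a)])
for k,z in((114,12),(67,18),(-67,18),(-101,22),(-147,12)): print(k,w2p(m,[*(o+k*u),z]).round(1))
E
```

```text
time_s: 20.0
ee_pos: [630.9, 119.4, 5.6]
ee_rot: [180.0, 0.0, 110.7]
force: [-0.9, -1.0, 3.2]
gripper_width: 22.8
gripper_force: 15.0
time_s: 20.8
ee_pos: [662.3, 45.4, 197.4]
ee_rot: [179.3, 0.2, 110.9]
force: [0.8, -0.0, 0.5]
gripper_width: 34.2
gripper_force: 0.0
time_s: 21.2
ee_pos: [648.4, -34.1, 216.1]
ee_rot: [180.0, -0.0, 110.6]
force: [0.4, 0.5, -0.0]
gripper_width: 34.2
gripper_force: 0.0
114 [ 322.8 -261.9]
67 [ 324.3 -224.1]
-67 [323.4 -68.1]
-101 [323.2 -28.2]
-147 [321.1  29.3]
```

View pics/end.png

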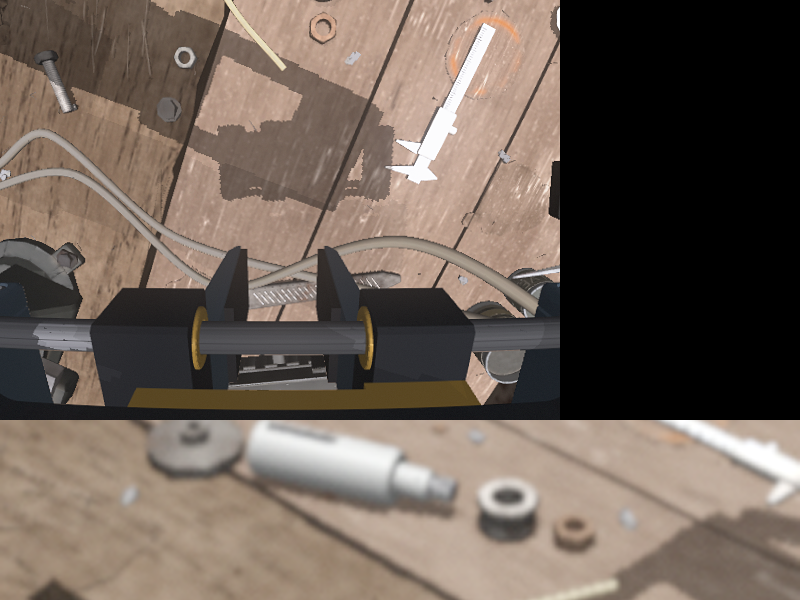

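The nut is on its spot, at (322,27) against a predicted (321,29). The scene crop shows the whole row in line. I'll check the flange numerically in that view.

```bash
python3 - <<'E'
from h import *
a=env.camera_model("scene");o=np.array([578.8,256.79]);t=np.radians(110.6);u=np.array([np.cos(t),np.sin(t)])
P=lambda xy,z:((w2p(a,[*xy,z])-[160,198])*10/3+[0,420]).round(0)
c=o+114*u
E=np.array([P(c+32*np.array([np.cos(q),np.sin(q)]),6) for q in np.linspace(0,6.28,60)])
print("flange x",E[:,0].min(),E[:,0].max(),"ymax",E[:,1].max(),"obs 148 245 475; hub",P(c,21),"obs 194,430")
print("thread tip",P(o-67*u,18),"obs 457,489; bearing",P(o-101*u,22),"obs 508,496; nut",P(o-147*u,12),"obs 575,528")
E
```

```text
flange x 146.0 244.0 ymax 471.0 obs 148 245 475; hub [193. 423.] obs 194,430
thread tip [455. 488.] obs 457,489; bearing [507. 495.] obs 508,496; nut [578. 525.] obs 575,528
```

```bash
python3 -c "
from workcell import env
print(env.job_done())"
```

```text
the job is handed in; nothing more can be done
None
```

I handed the job in at about 21 s: the keyway faces up, and the flange, shaft, bearing ring and big nut lie in one row, each within about 2–3 mm of its spot by the camera checks; no verdict came back.

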